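# Seat a tanged taper arbor in its spindle and rock it free

### The arm

A 6-joint arm with a two-finger parallel gripper is mounted at the origin on a cart in front of the work surface, level with it; the furniture and walls round the work are solid. World frame = base frame: x ahead of the robot, y to its left, z up, the work surface at z = 0. Lengths are in m, angles in rad, forces in N, time in s.
With the tool pointing down it reaches from about 0.25 to 0.725 m from the base axis. Payload 4 kg.
Tool frame: the origin (TCP) lies on the centre line of the jaws, within the pads' length; the fingertips stand tip_reach ahead of it and the grasp point (between the pads) lies 5 mm behind it (tip_reach is the distance from the TCP to the fingertips, in m); z points along the fingers, y is the direction in which the jaws open and shut (so a half turn about z gives the same grasp; the last joint's range is limited). The gripper opens to 85 mm and grips with 20 to 120 N. Pads are 22 mm wide; open, the fingers measure 114 mm over their backs; the gripper's body (76 mm by 85 mm) begins 54 mm behind the grasp point. The pads swing forward as they close: fully open they stand 13 mm farther back than shut.
Start: joints at [1.282, 0.241, 0.005, 1.335, 0, 1.571], TCP at [0.142, 0.479, 0.245] pointing down, gripper open.
Joint ranges: [-2.72, 2.72], [-1.05, 1.87], [-1.09, 1.28], [-1.99, 2.15], [-1.42, 1.44], [-3.14, 3.14]. Speed limits (rad/s): [2.79, 2.79, 3.14, 3.14, 3.14, 3.14].

### API

Orientations are given as a unit quaternion [x, y, z, w].
In Python, from workcell import * gives the robot as it stands.
- The arm moves only by the tool arm_command, never from a script. Its arguments are lists of equal length, an entry for each row: "translation": the shift along the tool's x, y, z in cm, a list of three; "turn": the turn about the tool's z in rad; "hand": the closure, from 0 (fully open) to 1 (shut). In form: {"translation": [[x, y, z], ...], "turn": [turn, ...], "hand": [hand, ...]}. A call has 1 to 5 rows; each row is the pose to reach, as a shift and turn from the pose commanded when the call began, along the tool's axes at that moment; what a row does not reach only later rows make up. A row lasts 1/12 s, in which the tool goes at most 41.7 mm and 7.16 degrees, less where a joint would pass 70% of its speed; a pose out of reach is approached as far as the arm can. A call with a gripper value outside its range is refused whole. The fingers move at their own pace and stop on an object; the grip force is fixed at half the most. Time passes only in rows, so rows that repeat a pose let the fingers close. It gives the time, the measured TCP pose, the force and the opening at its end, in the units of the state.
- get_obs(): the state, without advancing time (a new reading comes with each control period).
- camera(name): name is "scene" or "side" or "wrist"; returns (picture, depth): 384x512x3 uint8, red, green, blue; 384x512 float32, m along the optical axis (not along the pixel's ray), 0 where there is no reading.
- camera_info(name): a dict with "mtx" (3x3 intrinsics, pixels), "world_to_cam" (4x4, takes a point from world to camera coordinates). Camera axes: x right, y down, z forward; pixel columns grow to the right and rows downward; lengths in m; the calibration is good to about 2 mm. A picture is of the moment at which its call begins: read the wrist's pose just before it. camera_info takes no time and is no camera call; for the wrist camera it gives the pose at the moment of the call.
- job_done(): hands the job in, once; it reports no verdict.
Trained networks look in the newest picture that a camera, given by its name, has taken for a name from the list of things; names that differ only in an ending like _2 or _b are one class to them, and where a whole thing is asked for, a point or a joint stands for the part that bears it (a point fixed in the world has none). Each returns a list of dicts, best first, with "conf" (0 to 1); they miss things now and then, are a little off and sometimes report something else, mostly with a low value. They report only what shows in the picture. A call takes as long as a camera call.
- search_frame(camera, name): "location" ([row, column] in pixels, amid what is visible of it).
- spot_point(camera, name): "location" ([row, column] in pixels: a listed point, or the origin of a listed thing).
The state is a dict: "clock": time; "joint_pos": joint angles; "joint_vel": joint speeds; "tau": joint torques, N m; "eef_pos": TCP position; "tool_rot": TCP orientation; "ft_force": force on the tool from outside, world axes, zero at the start; "ft_torque": the same for the moment, N m; "grip_width": finger opening in m.
Only numpy, scipy, OpenCV 4.12 (cv2) and the standard library are available. Lean on these libraries where they do the work, as an engineer would, in place of code of your own. Each camera call takes 0.05 s, during which the arm holds its last target. There are 200 camera calls.

### The job

Take the steel taper arbor by its flat handle out of the wooden rack block and lower it cone first into the conical cup of the bench spindle, twisting it gently by feel until the tang drops into the cross slot in the cup floor and the taper sits fully home. Then check that it rocks free: with the taper home, turn the handle clockwise (seen from above) until it lines up with the index pegs on that side, then anticlockwise until it lines up with the other pair. Let go with the arbor upright and home, never bearing on the spindle with more than about 40 newtons, and leave the other things where they are.

Things in the scene. Friction and masses are not known exactly. Their poses are not given: they have to be found in the camera images.
- arbor_grip (a point): Middle of the flat handle of the loose steel taper arbor (about 0.45 kg, 20 percent either way; 100 mm tall), on its axis. Handle plate: 44 mm along own x, 14 mm thick along own y; its top is 23 mm above this point, the collar's upper face 25 mm below. z points up along the axis. A half turn about z fits the same. At the start it hangs upright in the rack by its collar.
- arbor_collar (a point): Centre of the lower face of the arbor's round collar (68 mm across, 7 mm thick), 32 mm below arbor_grip; it rests on the rack at the start. Same axes. With the taper home it stays 4 mm above the cup mouth.
- cone_end (a point): Centre of the small end of the arbor's cone, 68 mm below arbor_grip, same axes. The cone widens from 34 mm across here to 57 mm, 32 mm higher (20 degrees each side). Below this point stands a flat tang 30 mm long along own x (parallel to the handle), 10 mm thick, 9 mm deep.
- rack: Wooden block 110 x 110 x 56 mm, fixed to the worktop, with one through hole of 61 mm in its middle. Origin at the centre of its underside, z up.
- seat: Bench spindle, fixed: dark steel base plate 130 (own x) x 110 x 10 mm with a round housing 98 mm across. Origin at the centre of its underside, z up. In it turns a bright steel spindle with a conical cup on the vertical axis, 1.4 rad each way from its middle position. It turns stiffly (about 0.12 N m), stays where left, and does not follow a tang dragged lightly (under 8 N) over the cup floor.
- cup_mouth (a point): Centre of the mouth of the cup, 56 mm above the seat's origin; axes of the seat. The cup matches the cone: 57 mm across here, 34 mm at its floor, 32 mm below. With the taper home arbor_grip is 36 mm above this point; with the tang standing on the cup floor beside the slot it is 45 mm above, and the cone is loose in the cup.
- slot (a point): Centre of the cup floor, 24 mm above the seat's origin; axes of the seat. A cross slot 12.4 mm wide, 10 mm deep runs right across the floor to take the tang (about 0.08 rad of play each way). With the spindle in its middle position the slot runs along the seat's own x; at the start it is turned anywhere up to 0.65 rad either way, which these axes do not show: find it by feel.
- pegs_cw: A pair of small upright index pegs (6 mm thick, 12 mm high) on the base plate of the spindle, 52 mm out on opposite sides of the housing: its own x axis is the line through the two, -0.95 rad about z (clockwise from above) from the seat's own x. Turn the handle plate parallel to this line. Origin at the seat's origin.
- pegs_ccw: The other pair of index pegs, the same, its own x axis +0.95 rad (anticlockwise) from the seat's own x.
- ring: Bystander: loose turned brown stone ring, 72 mm across, 16 mm high, origin at the centre of its underside.
- tin_lid: Bystander: loose round tin lid, 90 mm across, 9 mm high, origin at the centre of its underside.
- bowl: Bystander: loose amber stone bowl, 111 mm across, 40 mm high, origin at the centre of its underside.
- mortar: Bystander: loose pink stone mortar, 110 mm across, 80 mm high, origin at the centre of its underside.
- bottle: Bystander: loose white squeeze bottle, 38 mm across, 117 mm high, origin at the centre of its underside.

How it is judged:
On the way, in this order (a step that is already met when the one before it is completed fails the run):
1. the taper is fully home in the cup, tang in the slot (z of cone_end in the frame of cup_mouth below -0.03 m and horizontal distance between cone_end and cup_mouth below 0.0025 m and angle between arbor_grip's own z axis and vertical below 0.08 rad), for 0.2 s.
2. with the taper home, the handle is turned clockwise into line with the first pair of pegs (within 0.15 rad) (all of step 1 and angle between the x axis of arbor_grip and the x axis of pegs_cw, either way round below 0.15 rad), for 0.1 s.
3. with the taper home, the handle is turned anticlockwise into line with the other pair of pegs (within 0.15 rad) (all of step 1 and angle between the x axis of arbor_grip and the x axis of pegs_ccw, either way round below 0.15 rad), for 0.1 s.
At the end, for the whole second after the job is handed in: The arbor is let go and at rest, its taper home in the cup: small end of the cone within 2 mm of the cup floor (30 mm or more below the mouth), within 2.5 mm of the spindle's axis, and upright within 0.08 rad (all of step 1 and linear speed of arbor below 0.02 m/s and contact force between the fingers and arbor below 0.1 N); the robot touches nothing.
It fails at once if the arbor bears on the spindle with more than 60 N (contact force between arbor and seat above 60 N).
It fails at once if a bystander is moved more than 25 mm (distance of any of ring, tin_lid, bowl, mortar, bottle from where it was at the start of the episode above 0.025 m).
It also fails if it takes over 72 s, if anything falls off the work surface, if the arm or the gripper's body presses on something with over 40 N, if the wrist force passes 120 N, or if a joint passes its speed limit or range.

## Working session

There is one attempt and no reset: what is moved stays moved. The work goes in short steps, Python scripts to look and compute and a tool call to move; the robot and the scene stay as the last step left them, time stands still between calls to the robot, and variables do not carry over. Pictures are saved under pics/ and viewed, about 8 in all and at most 12, crops included, and the job is handed in when it is done.

Besides the shell and the picture viewer there is one more tool, called after "Request:" as name(argument=value, ...), one argument or row to a line, values as JSON. arm_command: Moves the arm, as the interface text tells. Its arguments: {"type":"object","properties":{"translation":{"type":"array","items":{"type":"array","items":{"type":"number"}}},"turn":{"type":"array","items":{"type":"number"}},"hand":{"type":"array","items":{"type":"number"}}},"required":["translation","turn","hand"]}

```bash
ls; mkdir -p pics
cat > h.py <<'E'
from workcell import *
import numpy as np, cv2
def px2w(cam,rc,d=None,z=None):
    i=camera_info(cam);K=np.array(i["mtx"]);T=np.linalg.inv(np.array(i["world_to_cam"]))
    r=np.linalg.inv(K)@[rc[1],rc[0],1]
    if z is not None: d=(z-T[2,3])/(T[:3,:3]@r)[2]
    return (T@np.r_[r*d,1])[:3]
def save(name,im): cv2.imwrite("pics/"+name,cv2.cvtColor(im,cv2.COLOR_RGB2BGR))
E
python3 - <<'E'
from h import *
o=get_obs();print({k:np.round(v,3).tolist() for k,v in o.items()})
for c in("scene","side"):
    im,d=camera(c);save(c+"0.png",im)
    for n in("arbor_grip","arbor_collar","rack","seat","cup_mouth","slot","pegs_cw","pegs_ccw","bottle","bowl","mortar","ring","tin_lid"):
        s=spot_point(c,n)[:2]
        z={"arbor_grip":.088,"arbor_collar":.056,"cup_mouth":.056,"slot":.024}.get(n,0)
        for q in s: print(c,n,round(q["conf"],2),np.round(q["location"]),px2w(c,q["location"],z=z).round(4))
E
```

```text
pics
{'clock': 0.0, 'joint_pos': [1.282, 0.241, 0.004, 1.335, -0.0, 1.571], 'joint_vel': [0.001, -0.0, -0.0, -0.0, -0.0, 0.001], 'tau': [-0.001, -37.232, 25.241, 0.017, -0.0, -0.0], 'eef_pos': [0.142, 0.479, 0.244], 'tool_rot': [0.144, 0.99, -0.001, -0.0], 'ft_force': [-0.633, 0.139, -0.125], 'ft_torque': [-0.041, -0.062, 0.037], 'grip_width': 0.086}
scene arbor_grip 0.88 [201. 263.] [ 0.5626 -0.1689  0.088 ]
scene arbor_grip 0.69 [222. 344.] [ 0.6626 -0.3369  0.088 ]
scene arbor_collar 0.92 [213. 267.] [ 0.5714 -0.1731  0.056 ]
scene rack 0.74 [233. 260.] [ 0.5607 -0.1639  0.    ]
scene seat 0.62 [186. 225.] [0.6056 0.1414 0.    ]
scene slot 0.96 [177. 227.] [0.6153 0.1489 0.024 ]
scene pegs_ccw 0.64 [225. 264.] [ 0.5876 -0.1316 -0.    ]
scene bottle 0.68 [279. 331.] [ 0.5973 -0.3909 -0.    ]
scene mortar 0.9 [222. 346.] [ 0.7873 -0.2114  0.    ]
scene ring 0.85 [219. 190.] [ 0.4343 -0.0195  0.    ]
scene ring 0.26 [200. 263.] [ 0.6593 -0.0035  0.    ]
scene tin_lid 0.83 [280. 200.] [ 0.3612 -0.2778  0.    ]
side arbor_grip 0.97 [170. 279.] [ 0.5511 -0.1842  0.088 ]
side arbor_grip 
[... 207 characters left out ...]
e seat 0.7 [162. 283.] [ 0.5951 -0.3805  0.    ]
side cup_mouth 0.63 [271. 209.] [0.5777 0.1846 0.056 ]
side cup_mouth 0.55 [254. 208.] [0.5995 0.1424 0.056 ]
side slot 0.61 [267. 209.] [0.5994 0.1442 0.024 ]
side slot 0.41 [183. 275.] [ 0.5703 -0.2152  0.024 ]
side pegs_ccw 0.56 [179. 276.] [ 0.5857 -0.276   0.    ]
side pegs_ccw 0.31 [176. 204.] [ 0.7868 -0.2154  0.    ]
side bottle 0.84 [160. 287.] [ 0.5854 -0.401  -0.    ]
side bowl 0.65 [223. 165.] [ 0.778   0.0222 -0.    ]
side bowl 0.65 [201. 271.] [ 0.5631 -0.162  -0.    ]
side mortar 0.82 [177. 204.] [ 0.7827 -0.2122  0.    ]
side ring 0.73 [248. 302.] [ 0.437  -0.0074  0.    ]
side tin_lid 0.65 [197. 354.] [ 0.3573 -0.2633 -0.    ]
```

Run:
```python
from h import *
a=cv2.imread("pics/scene0.png")[120:312,130:400];b=cv2.imread("pics/side0.png")[120:312,130:400]
cv2.imwrite("pics/both.png",np.vstack([cv2.resize(a,None,fx=1.55,fy=1.55,interpolation=2),cv2.resize(b,None,fx=1.55,fy=1.55,interpolation=2)]))
```

```text
(no output)
```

View pics/both.png

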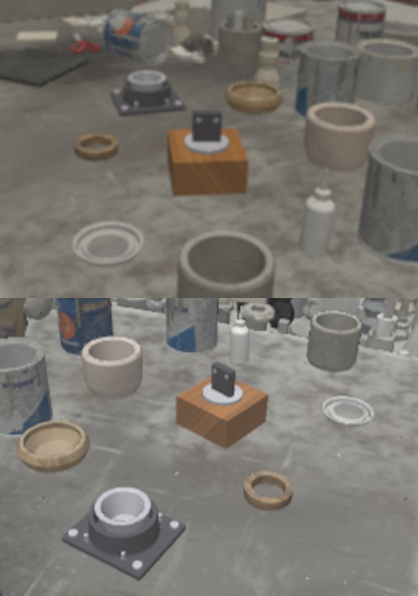

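The picture shows the arbor in the rack (scene crop ~(205,125)), seat at (147,90), with clear space between them.

```bash
cat >> h.py <<'E'
from scipy.spatial.transform import Rotation as R
def tool():
    o=get_obs();return np.array(o["eef_pos"]),R.from_quat(o["tool_rot"])
def delta(target):
    p,r=tool();return (r.inv().apply(np.array(target)-p)*100).round(2)
E
python3 - <<'E'
from h import *
p,r=tool();T=np.linalg.inv(camera_info("wrist")["world_to_cam"])
print(r.inv().apply(T[:3,3]-p),(r.inv().as_matrix()@T[:3,:3]).round(3),camera_info("wrist")["mtx"])
print(delta([.60,.14,.30]),r.as_matrix().round(3))
E
```

```text
[ 0.06529381 -0.00087594 -0.12941458] [[ 0.    -0.965 -0.263]
 [ 1.     0.    -0.   ]
 [ 0.    -0.263  0.965]] [[302.26998398   0.         257.21549349]
 [  0.         302.26998398 192.25227005]
 [  0.           0.           1.        ]]
[-53.53 -19.49  -5.47] [[-0.959  0.285  0.   ]
 [ 0.285  0.959 -0.   ]
 [-0.    -0.    -1.   ]]
```

Request:
arm_command(
  translation=[
    [-17.8, -6.5, 0],
    [-17.8, -6.5, 0],
    [-17.8, -6.5, 0],
    [-17.8, -6.5, 0],
    [-17.8, -6.5, 0],
  ],
  turn=[0, 0, 0, 0, 0],
  hand=[0, 0, 0, 0, 0],
)

```text
clock: 1.82
eef_pos: [0.297, 0.3639, 0.2455]
tool_rot: [0.145, 0.989, -0.0, 0.001]
ft_force: [0.6, 0.9, 0.2]
grip_width: 0.0851
```

Request:
arm_command(
  translation=[
    [-17.8, -6.5, 0],
    [-17.8, -6.5, 0],
    [-17.8, -6.5, 0],
    [-17.8, -6.5, 0],
    [-17.8, -6.5, 0],
  ],
  turn=[0, 0, 0, 0, 0],
  hand=[0, 0, 0, 0, 0],
)

```text
clock: 2.23
eef_pos: [0.4496, 0.2506, 0.2453]
tool_rot: [0.146, 0.989, -0.0, 0.001]
ft_force: [0.4, 0.9, 0.7]
grip_width: 0.0856
```

Request:
arm_command(
  translation=[
    [-17.8, -6.5, 0],
    [-17.8, -6.5, 0],
    [-17.8, -6.5, 0],
    [-17.8, -6.5, 0],
    [-17.8, -6.5, 0],
  ],
  turn=[0, 0, 0, 0, 0],
  hand=[0, 0, 0, 0, 0],
)

```text
clock: 2.65
eef_pos: [0.6017, 0.137, 0.2447]
tool_rot: [0.146, 0.989, -0.0, 0.001]
ft_force: [-0.5, 0.5, 0.1]
grip_width: 0.0857
```

Run:
```python
from h import *
print(tool()[0],get_obs()["clock"],get_obs()["joint_pos"])
im,d=camera("wrist");save("w1.png",im);np.save("w1d.npy",d)
for n,z in(("seat",0),("cup_mouth",.056),("slot",.024),("pegs_cw",0),("pegs_ccw",0)):
    for q in spot_point("wrist",n)[:2]: print(n,round(q["conf"],2),np.round(q["location"]),px2w("wrist",q["location"],z=z).round(4))
```

```text
[0.60174534 0.13702665 0.24471555] 2.65 [ 2.24451491e-01  4.79667813e-01  3.49902325e-01  1.44012323e+00
 -1.18111918e-03  5.16597983e-01]
seat 0.93 [162. 257.] [0.5993 0.1365 0.    ]
slot 0.65 [168. 259.] [0.5992 0.1403 0.024 ]
pegs_cw 0.6 [203.  20.] [ 0.5591 -0.1694  0.    ]
pegs_ccw 0.56 [174. 257.] [0.6093 0.1363 0.    ]
pegs_ccw 0.45 [68. 92.] [ 0.4356 -0.0115  0.    ]
```

View pics/w1.png

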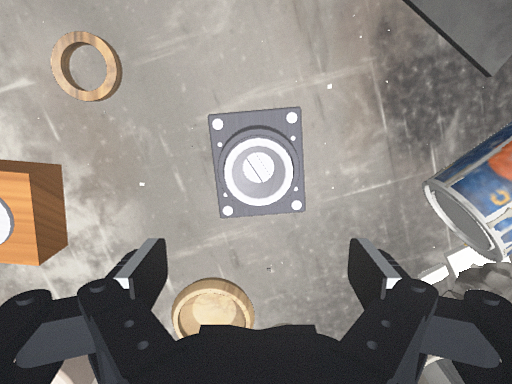

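Wrist view: base plate (corners ~(110,210)–(215,305)), cup at (168,258) with the slot faintly visible as a dark diagonal. I'll rectify it at three heights.

```bash
cat >> h.py <<'E'
def topdown(cam,im,c,z,half=.08,n=320):
    i=camera_info(cam);M=np.array(i["mtx"])@np.array(i["world_to_cam"])[:3]
    s=2*half/n   # px (u,v): world x = c0+half - v*s (up = +x), y = c1+half-u*s (left=+y)
    A=np.array([[0,-s,c[0]+half],[-s,0,c[1]+half],[0,0,z],[0,0,1]])
    return cv2.warpPerspective(im,M@A,(n,n),flags=cv2.INTER_CUBIC|cv2.WARP_INVERSE_MAP)
E
python3 - <<'E'
from h import *
im=cv2.cvtColor(cv2.imread("pics/w1.png"),cv2.COLOR_BGR2RGB);c=(.60,.138)
P=[topdown("wrist",im,c,.01),topdown("wrist",im,c,.056,.04),topdown("wrist",im,c,.024,.025)]
for p in P: cv2.drawMarker(p,(160,160),(255,0,0),0,8,1)
save("td1.png",cv2.resize(np.hstack(P),(798,266)))
E
```

```text
(no output)
```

View pics/td1.png

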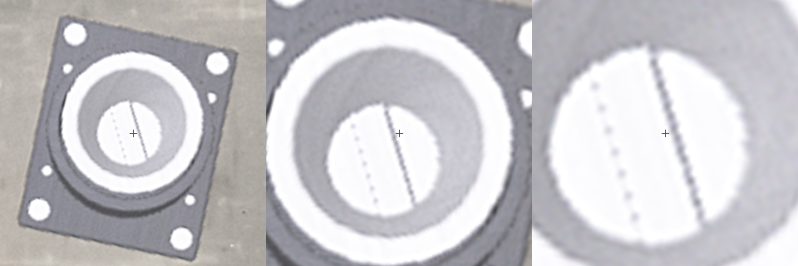

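Slot edges are visible: slot along about +0.28 rad world, seat yaw ≈ −0.20, so pegs_cw ≈ −1.15 and pegs_ccw ≈ +0.75 world. Next I fit the centres and move over the rack.

Run:
```python
from h import *
im=cv2.cvtColor(cv2.imread("pics/w1.png"),cv2.COLOR_BGR2RGB);c=(.60,.138)
for z,half,lo,hi in((.056,.05,.030,.040),(.024,.025,.014,.02)):
    g=cv2.cvtColor(topdown("wrist",im,c,z,half,640),cv2.COLOR_RGB2GRAY);s=2*half/640
    _,b=cv2.threshold(g,215,255,0);b=cv2.morphologyEx(b,cv2.MORPH_CLOSE,np.ones((35,35))) if z<.03 else b
    for k in cv2.findContours(b,cv2.RETR_LIST,cv2.CHAIN_APPROX_NONE)[0]:
        if len(k)>200:
            (u,v),(w,h),a=cv2.fitEllipse(k);
            if .012<w*s/2<.04: print(z,"x",c[0]+half-v*s,"y",c[1]+half-u*s,"axes",w*s,h*s)
```

```text
0.056 x 0.5972636985778809 y 0.14152126598358156 axes 0.05744158744812012 0.05747167587280273
0.056 x 0.5973696041107178 y 0.1412447052001953 axes 0.07334871292114258 0.07359465599060058
0.024 x 0.5974586176872253 y 0.14096610593795778 axes 0.03653558254241943 0.037223610877990726
```

Request:
arm_command(
  translation=[
    [-2.3, -15.5, -1.5],
    [-2.3, -15.5, -1.5],
    [-2.3, -15.5, -1.5],
    [-2.3, -15.5, -1.5],
    [-2.3, -15.5, -1.5],
  ],
  turn=[0, 0, 0, 0, 0],
  hand=[0, 0, 0, 0, 0],
)

```text
clock: 3.37
eef_pos: [0.5753, -0.0189, 0.262]
tool_rot: [0.146, 0.989, -0.001, 0.001]
ft_force: [0.8, 0.1, -0.1]
grip_width: 0.0852
```

Request:
arm_command(
  translation=[
    [-2.3, -15.5, 0],
    [-2.3, -15.5, 0],
    [-2.3, -15.5, 0],
    [-2.3, -15.5, 0],
    [-2.3, -15.5, 0],
  ],
  turn=[0, 0, 0, 0, 0],
  hand=[0, 0, 0, 0, 0],
)

```text
clock: 3.78
eef_pos: [0.5533, -0.1737, 0.2607]
tool_rot: [0.146, 0.989, -0.001, 0.0]
ft_force: [0.1, 0.3, -1.0]
grip_width: 0.0852
```

Run:
```python
from h import *
print(tool()[0],get_obs()["clock"])
im,d=camera("wrist")
for n,z in(("arbor_grip",.088),("arbor_collar",.056),("rack",0)):
    for q in spot_point("wrist",n)[:2]: print(n,round(q["conf"],2),np.round(q["location"]),px2w("wrist",q["location"],z=z).round(4))
c=(.56,-.17)
# depth points
i=camera_info("wrist");K=np.array(i["mtx"]);T=np.linalg.inv(i["world_to_cam"])
v,u=np.mgrid[:384,:512];P=np.stack([(u-K[0,2])/K[0,0]*d,(v-K[1,2])/K[1,1]*d,d,np.ones_like(d)],-1)@T.T
m=(d>0)&(np.hypot(P[...,0]-c[0],P[...,1]-c[1])<.06)&(P[...,2]>.102)&(P[...,2]<.125)
q=(P[m][:,:2]*1000).astype(np.float32);print(len(q),cv2.minAreaRect(q),P[m][:,2].mean())
A=[topdown("wrist",im,c,.111,.06),topdown("wrist",im,c,.063,.06)]
for p in A: cv2.drawMarker(p,(160,160),(255,0,0),0,8,1)
save("td2.png",np.hstack(A));save("w2.png",im)
```

```text
[ 0.55330516 -0.17370296  0.26069772] 3.7833
arbor_grip 0.72 [183. 265.] [ 0.5628 -0.1645  0.088 ]
arbor_collar 0.88 [173. 261.] [ 0.5587 -0.1661  0.056 ]
667 ((562.99658203125, -164.03419494628906), (14.243175506591797, 43.8983268737793), 63.570343017578125) 0.1111222957496256
```

View pics/td2.png

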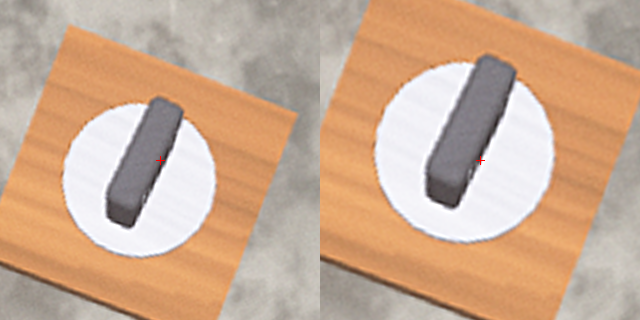

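Arbor handle top at ≈(.563,−.1645), lying along −0.465 rad world (in the left crop from (121,195) to (168,103)). Now align and descend.

Request:
arm_command(
  translation=[
    [-0.66, 1.16, 4],
    [-0.66, 1.16, 8],
    [-0.66, 1.16, 10],
    [-0.66, 1.16, 10],
    [-0.66, 1.16, 10],
  ],
  turn=[0.1, 0.17, 0.17, 0.17, 0.17],
  hand=[0, 0, 0, 0, 0],
)

```text
clock: 4.4
eef_pos: [0.5637, -0.1586, 0.1596]
tool_rot: [0.226, 0.974, 0.0, -0.001]
ft_force: [0.3, -0.3, 0.3]
grip_width: 0.0852
```

Run:
```python
from h import *
import workcell;print([n for n in dir(workcell) if not n.startswith("__")],getattr(workcell,"tip_reach",None))
p,r=tool();M=r.as_matrix();print(p,"yaw",np.arctan2(M[1,0],M[0,0])-np.pi,M[:,2],delta([.563,-.1645,.087]))
```

```text
['Unreachable', 'camera', 'camera_info', 'get_obs', 'job_done', 'search_frame', 'spot_point', 'tip_reach'] 0.014
[ 0.56370913 -0.15859269  0.1595916 ] yaw -0.4556710834036872 [-2.77333296e-03  9.69475972e-04 -9.99995684e-01] [-0.22 -0.56  7.26]
```

The arm was still settling when the earlier pictures were taken, so I'll remeasure the arbor at rest (second measurement).

```bash
cat >> h.py <<'E'
def still(cam="wrist"):
    for k in range(12):
        a=tool()[0];camera("scene");b=tool()[0]
        if np.abs(a-b).max()<2e-4: break
    print("settled",k,b); return camera(cam)
def yaw():
    M=tool()[1].as_matrix();return np.arctan(M[1,0]/M[0,0])
E
python3 - <<'E'
from h import *
im,d=still();save("w3.png",im);print(tool()[0],yaw())
c=(.563,-.167)
i=camera_info("wrist");K=np.array(i["mtx"]);T=np.linalg.inv(i["world_to_cam"])
v,u=np.mgrid[:384,:512];P=np.stack([(u-K[0,2])/K[0,0]*d,(v-K[1,2])/K[1,1]*d,d,np.ones_like(d)],-1)@T.T
m=(d>0)&(np.hypot(P[...,0]-c[0],P[...,1]-c[1])<.04)&(P[...,2]>.105)&(P[...,2]<.118)
q=(P[m][:,:2]*1000).astype(np.float32);print(len(q),cv2.minAreaRect(q),q.mean(0),P[m][:,2].mean())
m=(d>0)&(np.hypot(P[...,0]-c[0],P[...,1]-c[1])<.06)&(P[...,2]>.06)&(P[...,2]<.067)
q=(P[m][:,:2]*1000).astype(np.float32);print("collar",len(q),cv2.minEnclosingCircle(q))
A=[topdown("wrist",im,c,.111,.04),topdown("wrist",im,c,.063,.04)]
for p in A: cv2.drawMarker(p,(160,160),(255,0,0),0,8,1)
save("td3.png",np.hstack(A))
E
```

```text
settled 11 [ 0.56424053 -0.16088494  0.16055137]
[ 0.5641513  -0.16089768  0.16038659] -0.45910473354071507
1435 ((561.2883911132812, -169.79678344726562), (13.902059555053711, 43.86787414550781), 62.77936935424805) [ 559.94763 -169.1285 ] 0.1112456696564478
collar 4154 ((561.6981811523438, -169.92445373535156), 33.874603271484375)
```

View pics/td3.png

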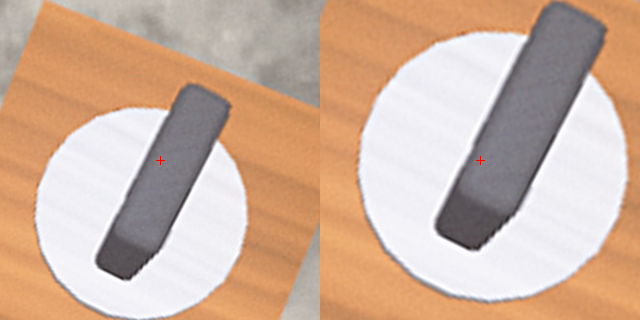

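Settled: arbor axis (.5615,−.1698) (collar and handle agree), handle at −0.475 rad.

Request:
arm_command(
  translation=[
    [-0.15, -0.92, 0],
    [-0.15, -0.92, 2],
    [-0.15, -0.92, 4],
    [-0.15, -0.92, 4.5],
    [-0.15, -0.92, 4.5],
  ],
  turn=[0.016, 0.016, 0.016, 0.016, 0.016],
  hand=[0, 0, 0, 0, 0],
)

```text
clock: 5.47
eef_pos: [0.5597, -0.1697, 0.1133]
tool_rot: [0.236, 0.972, 0.0, -0.002]
ft_force: [0.3, 0.2, -0.5]
grip_width: 0.0852
```

Request:
arm_command(
  translation=[
    [0, 0, 1.5],
    [0, 0, 2.5],
    [0, 0, 3],
    [0, 0, 3],
    [0, 0, 3],
  ],
  turn=[0, 0, 0, 0, 0],
  hand=[0, 0, 0, 0, 0],
)

```text
clock: 5.88
eef_pos: [0.5615, -0.1697, 0.0855]
tool_rot: [0.235, 0.972, -0.0, -0.0]
ft_force: [0.7, -0.3, -0.3]
grip_width: 0.0853
```

Request:
arm_command(
  translation=[
    [0, 0, 0],
    [0, 0, 0],
    [0, 0, 0],
  ],
  turn=[0, 0, 0],
  hand=[0, 0, 0],
)

```text
clock: 6.13
eef_pos: [0.5619, -0.1698, 0.086]
tool_rot: [0.235, 0.972, -0.0, 0.001]
ft_force: [-0.5, -0.3, 0.2]
grip_width: 0.0856
```

```bash
python3 -c "
from h import *
print(tool()[0],yaw(),delta([.5615,-.1698,.085]),get_obs()['ft_force'],get_obs()['clock'])"
```

```text
[ 0.56190559 -0.16975608  0.08602662] -0.4747971896243682 [ 0.03 -0.02  0.1 ] [-0.46386789 -0.31599363  0.19226666] 6.1333
```

Aligned. Close.

Request:
arm_command(
  translation=[
    [0, 0, 0],
    [0, 0, 0],
    [0, 0, 0],
    [0, 0, 0],
    [0, 0, 0],
  ],
  turn=[0, 0, 0, 0, 0],
  hand=[1, 1, 1, 1, 1],
)

```text
clock: 6.55
eef_pos: [0.5614, -0.1696, 0.0853]
tool_rot: [0.235, 0.972, 0.0, -0.0]
ft_force: [-0.3, 0.5, 0.2]
grip_width: 0.0253
```

Request:
arm_command(
  translation=[
    [0, 0, 0],
    [0, 0, 0],
    [0, 0, 0],
    [0, 0, 0],
    [0, 0, 0],
  ],
  turn=[0, 0, 0, 0, 0],
  hand=[1, 1, 1, 1, 1],
)

```text
clock: 6.97
eef_pos: [0.5616, -0.1695, 0.0854]
tool_rot: [0.235, 0.972, 0.0, 0.0]
ft_force: [0.8, 2.0, 0.8]
grip_width: 0.0137
```

Request:
arm_command(
  translation=[
    [0, 0, -0.5],
    [0, 0, -1.5],
    [0, 0, -3],
    [0, 0, -5],
    [0, 0, -8],
  ],
  turn=[0, 0, 0, 0, 0],
  hand=[1, 1, 1, 1, 1],
)

```text
clock: 7.38
eef_pos: [0.5591, -0.1692, 0.1635]
tool_rot: [0.235, 0.972, 0.0, -0.003]
ft_force: [-0.8, 0.3, -4.3]
grip_width: 0.0132
```

Request:
arm_command(
  translation=[
    [0, 0, -2],
    [0, 0, -4],
    [0, 0, -4],
    [0, 0, -4],
    [0, 0, -4],
  ],
  turn=[0, 0, 0, 0, 0],
  hand=[1, 1, 1, 1, 1],
)

```text
clock: 7.8
eef_pos: [0.5605, -0.1695, 0.2039]
tool_rot: [0.235, 0.972, 0.0, -0.001]
ft_force: [0.3, -0.4, -4.7]
grip_width: 0.0134
```

Lifted; weight ≈4.5 N, grip 13–14 mm wide. Carry toward the seat, turning to the slot direction, stopping 10 cm short for a settled look.

Request:
arm_command(
  translation=[
    [0.9, 2.2, 0],
    [2, 5, 0],
    [3, 8, 0],
    [3.9, 9.8, 0],
    [3.9, 9.8, 0],
  ],
  turn=[-0.08, -0.16, -0.24, -0.32, -0.375],
  hand=[1, 1, 1, 1, 1],
)

```text
clock: 8.22
eef_pos: [0.5703, -0.0602, 0.2027]
tool_rot: [0.046, 0.999, 0.001, -0.003]
ft_force: [-0.2, -1.7, -4.0]
grip_width: 0.0132
```

Request:
arm_command(
  translation=[
    [0, 3, 0],
    [0, 6, 0],
    [0, 9, 0],
    [0, 10.5, 0],
    [0, 10.5, 0],
  ],
  turn=[-0.08, -0.16, -0.24, -0.32, -0.38],
  hand=[1, 1, 1, 1, 1],
)

```text
clock: 8.63
eef_pos: [0.5808, 0.0435, 0.2026]
tool_rot: [-0.144, 0.99, 0.001, -0.002]
ft_force: [1.2, -1.0, -5.4]
grip_width: 0.0135
```

Request:
arm_command(
  translation=[
    [0, 0, 0],
    [0, 0, 0],
    [0, 0, 0],
    [0, 0, 0],
    [0, 0, 0],
  ],
  turn=[0, 0, 0, 0, 0],
  hand=[1, 1, 1, 1, 1],
)

```text
clock: 9.05
eef_pos: [0.5819, 0.039, 0.205]
tool_rot: [-0.139, 0.99, -0.0, -0.0]
ft_force: [0.3, -0.1, -3.9]
grip_width: 0.0133
```

Run:
```python
from h import *
print(tool()[0],yaw())
im,d=camera("wrist");save("w4.png",im);print(tool()[0])
c=(.60,.139)
for z,half in((.056,.05),(.024,.025)):
    g=cv2.cvtColor(topdown("wrist",im,c,z,half,640),cv2.COLOR_RGB2GRAY);s=2*half/640
    _,b=cv2.threshold(g,215,255,0);b=cv2.morphologyEx(b,cv2.MORPH_CLOSE,np.ones((35,35))) if z<.03 else b
    for k in cv2.findContours(b,cv2.RETR_LIST,cv2.CHAIN_APPROX_NONE)[0]:
        if len(k)>200:
            (u,v),(w,h),a=cv2.fitEllipse(k)
            if .012<w*s/2<.04: print(z,"x",c[0]+half-v*s,"y",c[1]+half-u*s,"axes",w*s,h*s)
P=[topdown("wrist",im,c,.01),topdown("wrist",im,c,.024,.025)]
for p in P: cv2.drawMarker(p,(160,160),(255,0,0),0,8,1)
save("td4.png",np.vstack([cv2.resize(np.hstack(P),(800,400)),]))
```

```text
[0.58186489 0.03904267 0.20501737] 0.2784096852436921
[0.58196012 0.0391042  0.20520268]
0.056 x 0.6019244718551636 y 0.13921142005920412 axes 0.05391531467437744 0.05750800132751465
0.056 x 0.6040904664993286 y 0.13169646644592287 axes 0.07285217761993408 0.08964933395385742
0.024 x 0.598141450881958 y 0.1360872449874878 axes 0.04103999614715576 0.057908964157104496
```

View pics/td4.png

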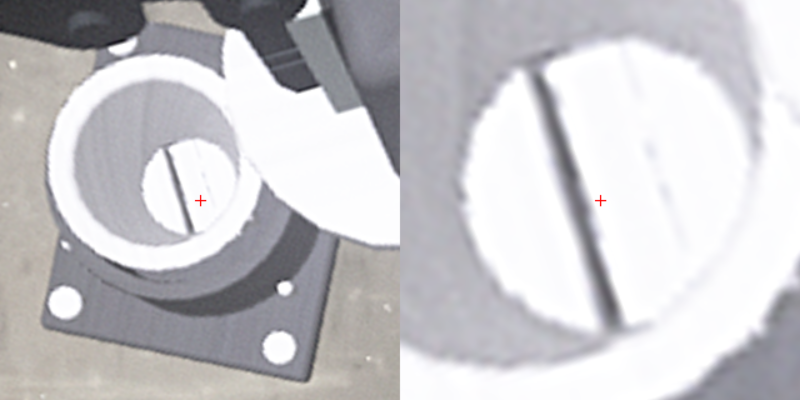

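Slot again at ≈+0.29 rad (edge from (533,68) to (612,325)); the mouth is partly covered by the collar, so I'll fit fixed-radius circles robustly.

Run:
```python
from h import *
from scipy.optimize import least_squares
im=cv2.cvtColor(cv2.imread("pics/w4.png"),cv2.COLOR_BGR2RGB);c=(.60,.139)
for z,half,r in((.056,.05,.02873),(.056,.05,.0367),(.024,.03,.017),(.024,.03,.018)):
    g=cv2.cvtColor(topdown("wrist",im,c,z,half,640),cv2.COLOR_RGB2GRAY);s=2*half/640
    q=np.argwhere(cv2.Canny(cv2.GaussianBlur(g,(7,7),0),40,100)>0)*-s+np.array(c)+half
    q=q[abs(np.hypot(*(q-[.6017,.1385]).T)-r)<.005]
    f=least_squares(lambda p:np.hypot(q[:,0]-p[0],q[:,1]-p[1])-r,[.6017,.1385],loss="cauchy",f_scale=.0003)
    print(z,r,f.x.round(4),(abs(f.fun)<.0006).sum(),len(q))
print(tool()[0],yaw(),delta([.6017,.1385,.205]))
```

```text
0.056 0.02873 [0.6016 0.1376] 248 359
0.056 0.0367 [0.6015 0.1376] 1277 1737
0.024 0.017 [0.6013 0.1389] 66 170
0.024 0.018 [0.6005 0.1379] 66 148
[0.58196012 0.0391042  0.20520268] 0.27854653972075366 [-4.63  9.01  0.02]
```

Seat axis (.6015,.1377), slot yaw ≈+0.29. Move above it and lower partway.

Request:
arm_command(
  translation=[
    [-2, 3.9, 0],
    [-4, 7.5, 0],
    [-4.59, 8.94, 0],
    [-4.59, 8.94, 0],
    [-4.59, 8.94, 2],
  ],
  turn=[-0.012, -0.012, -0.012, -0.012, -0.012],
  hand=[1, 1, 1, 1, 1],
)

```text
clock: 9.52
eef_pos: [0.6042, 0.1401, 0.1894]
tool_rot: [-0.146, 0.989, 0.0, 0.004]
ft_force: [0.8, -0.6, -3.6]
grip_width: 0.0134
```

Request:
arm_command(
  translation=[
    [0, 0, 2],
    [0, 0, 3],
    [0, 0, 4],
    [0, 0, 4],
    [0, 0, 4],
  ],
  turn=[0, 0, 0, 0, 0],
  hand=[1, 1, 1, 1, 1],
)

```text
clock: 9.93
eef_pos: [0.6013, 0.1378, 0.1452]
tool_rot: [-0.145, 0.989, -0.0, -0.0]
ft_force: [0.1, -0.1, -3.2]
grip_width: 0.0134
```

Request:
arm_command(
  translation=[
    [0, 0, 0],
    [0, 0, 0],
    [0, 0, 0],
    [0, 0, 0],
  ],
  turn=[0, 0, 0, 0],
  hand=[1, 1, 1, 1],
)

```text
clock: 10.27
eef_pos: [0.6019, 0.1385, 0.1462]
tool_rot: [-0.146, 0.989, 0.0, 0.001]
ft_force: [-0.2, 0.4, -3.9]
grip_width: 0.013
```

```bash
python3 -c "
from h import *
print(tool()[0],yaw(),delta([.6015,.1377,.115]),tool()[1].as_matrix()[:,2])"
```

```text
[0.60189931 0.13849374 0.14621509] 0.29211723341252704 [ 0.07 -0.06  3.12] [ 1.56751223e-03  3.69841648e-04 -9.99998703e-01]
```

Request:
arm_command(
  translation=[
    [0.05, -0.06, 1],
    [0.05, -0.06, 2],
    [0.05, -0.06, 3],
    [0.05, -0.06, 3.6],
    [0.05, -0.06, 3.6],
  ],
  turn=[0, 0, 0, 0, 0],
  hand=[1, 1, 1, 1, 1],
)

```text
clock: 10.68
eef_pos: [0.5992, 0.1373, 0.1062]
tool_rot: [-0.146, 0.989, -0.0, -0.003]
ft_force: [-0.5, 0.1, -3.9]
grip_width: 0.0133
```

Request:
arm_command(
  translation=[
    [0, 0, 0.2],
    [0, 0, 0.4],
    [0, 0, 0.6],
    [0, 0, 0.8],
    [0, 0, 0.9],
  ],
  turn=[0, 0, 0, 0, 0],
  hand=[1, 1, 1, 1, 1],
)

```text
clock: 11.1
eef_pos: [0.6012, 0.1377, 0.1003]
tool_rot: [-0.146, 0.989, 0.0, 0.0]
ft_force: [-0.2, -0.5, -4.0]
grip_width: 0.0138
```

Request:
arm_command(
  translation=[
    [0, 0, 0],
    [0, 0, 0.1],
    [0, 0, 0.1],
    [0, 0, 0.1],
  ],
  turn=[0, 0, 0, 0],
  hand=[1, 1, 1, 1],
)

```text
clock: 11.43
eef_pos: [0.6012, 0.1377, 0.0994]
tool_rot: [-0.146, 0.989, -0.0, 0.0]
ft_force: [0.5, -0.2, -3.3]
grip_width: 0.0134
```

Request:
arm_command(
  translation=[
    [0, 0, 0.1],
    [0, 0, 0.2],
    [0, 0, 0.3],
    [0, 0, 0.3],
    [0, 0, 0.3],
  ],
  turn=[0, 0, 0, 0, 0],
  hand=[1, 1, 1, 1, 1],
)

```text
clock: 11.85
eef_pos: [0.601, 0.1377, 0.0961]
tool_rot: [-0.146, 0.989, -0.0, -0.0]
ft_force: [0.3, 0.1, -3.2]
grip_width: 0.0131
```

Already ~2.5 mm below the floor-contact height without load: the tang is entering the slot.

Request:
arm_command(
  translation=[
    [0, 0, 0.1],
    [0, 0, 0.2],
    [0, 0, 0.3],
    [0, 0, 0.35],
    [0, 0, 0.35],
  ],
  turn=[0, 0, 0, 0, 0],
  hand=[1, 1, 1, 1, 1],
)

```text
clock: 12.27
eef_pos: [0.601, 0.1377, 0.0926]
tool_rot: [-0.146, 0.989, 0.0, -0.0]
ft_force: [0.3, -0.0, -4.6]
grip_width: 0.0135
```

Request:
arm_command(
  translation=[
    [0, 0, 0.1],
    [0, 0, 0.15],
    [0, 0, 0.2],
    [0, 0, 0.2],
    [0, 0, 0.2],
  ],
  turn=[0, 0, 0, 0, 0],
  hand=[1, 1, 1, 1, 1],
)

```text
clock: 12.68
eef_pos: [0.6011, 0.1377, 0.0908]
tool_rot: [-0.146, 0.989, -0.0, -0.0]
ft_force: [-0.4, 0.5, -3.9]
grip_width: 0.0133
```

Request:
arm_command(
  translation=[
    [0, 0, 0.05],
    [0, 0, 0.1],
    [0, 0, 0.12],
    [0, 0, 0.12],
    [0, 0, 0.12],
  ],
  turn=[0, 0, 0, 0, 0],
  hand=[1, 1, 1, 1, 1],
)

```text
clock: 13.1
eef_pos: [0.6011, 0.1377, 0.0896]
tool_rot: [-0.146, 0.989, 0.0, -0.0]
ft_force: [-0.5, 0.2, -3.5]
grip_width: 0.0133
```

Request:
arm_command(
  translation=[
    [0, 0, 0.04],
    [0, 0, 0.06],
    [0, 0, 0.06],
  ],
  turn=[0, 0, 0],
  hand=[1, 1, 1],
)

```text
clock: 13.35
eef_pos: [0.6012, 0.1378, 0.0894]
tool_rot: [-0.146, 0.989, 0.0, 0.0]
ft_force: [-0.4, 0.8, -1.8]
grip_width: 0.0134
```

Request:
arm_command(
  translation=[
    [0, 0, 0.04],
    [0, 0, 0.06],
    [0, 0, 0.06],
  ],
  turn=[0, 0, 0],
  hand=[1, 1, 1],
)

```text
clock: 13.6
eef_pos: [0.6013, 0.1378, 0.0894]
tool_rot: [-0.146, 0.989, 0.0, 0.0]
ft_force: [-2.5, 0.0, 4.6]
grip_width: 0.0132
```

Contact at z=.0894, exactly the expected home height (.0895), ~8 N. Now turn clockwise (tool turn +).

Request:
arm_command(
  translation=[
    [0, 0, 0],
    [0, 0, 0],
    [0, 0, 0],
    [0, 0, 0],
    [0, 0, 0],
  ],
  turn=[0.05, 0.13, 0.21, 0.29, 0.37],
  hand=[1, 1, 1, 1, 1],
)

```text
clock: 14.02
eef_pos: [0.6017, 0.1382, 0.0894]
tool_rot: [0.041, 0.999, 0.0, 0.001]
ft_force: [-2.3, -0.0, 4.4]
grip_width: 0.0134
```

Request:
arm_command(
  translation=[
    [0, 0, 0],
    [0, 0, 0],
    [0, 0, 0],
    [0, 0, 0],
    [0, 0, 0],
  ],
  turn=[0.09, 0.18, 0.27, 0.36, 0.45],
  hand=[1, 1, 1, 1, 1],
)

```text
clock: 14.43
eef_pos: [0.6015, 0.1377, 0.0894]
tool_rot: [0.263, 0.965, 0.0, 0.001]
ft_force: [-2.1, -1.0, 5.9]
grip_width: 0.0136
```

Request:
arm_command(
  translation=[
    [0, 0, 0],
    [0, 0, 0],
    [0, 0, 0],
    [0, 0, 0],
    [0, 0, 0],
  ],
  turn=[0.09, 0.18, 0.27, 0.36, 0.45],
  hand=[1, 1, 1, 1, 1],
)

```text
clock: 14.85
eef_pos: [0.6012, 0.1374, 0.0894]
tool_rot: [0.472, 0.882, -0.0, 0.0]
ft_force: [-3.2, -1.7, 5.2]
grip_width: 0.0131
```

```bash
python3 -c "
from h import *
o=get_obs();print(tool()[0],yaw(),'to go turn',yaw()+1.148,o['ft_force'],o['ft_torque'],o['joint_pos'])"
```

```text
[0.60122444 0.13743295 0.08938496] -0.9820461152486533 to go turn 0.16595388475134665 [-3.17345105 -1.70986613  5.24585434] [-0.32468752  0.8133746   0.12483627] [ 2.25021978e-01  5.70795824e-01  8.54631872e-02  1.08477774e+00
 -6.27715979e-04  1.20706770e+00]
```

Request:
arm_command(
  translation=[
    [0, 0, 0],
    [0, 0, 0],
    [0, 0, 0],
    [0, 0, 0],
    [0, 0, 0],
  ],
  turn=[0.09, 0.17, 0.17, 0.17, 0.17],
  hand=[1, 1, 1, 1, 1],
)

```text
clock: 15.27
eef_pos: [0.6012, 0.1374, 0.0894]
tool_rot: [0.543, 0.84, 0.0, 0.0]
ft_force: [-3.6, -1.1, 5.7]
grip_width: 0.0129
```

Run:
```python
from h import *
o=get_obs();print(tool()[0],yaw(),o['ft_force'],o['ft_torque'])
im,d=camera("side");save("s5.png",im)
cv2.imwrite("pics/s5c.png",cv2.resize(cv2.imread("pics/s5.png")[190:310,150:280],None,fx=4.5,fy=4.5,interpolation=2))
```

```text
[0.60117355 0.13738015 0.08937799] -1.1480984894081983 [-3.63873188 -1.13349481  5.65267661] [-0.30701719  0.72728988  0.0246618 ]
```

View pics/s5c.png

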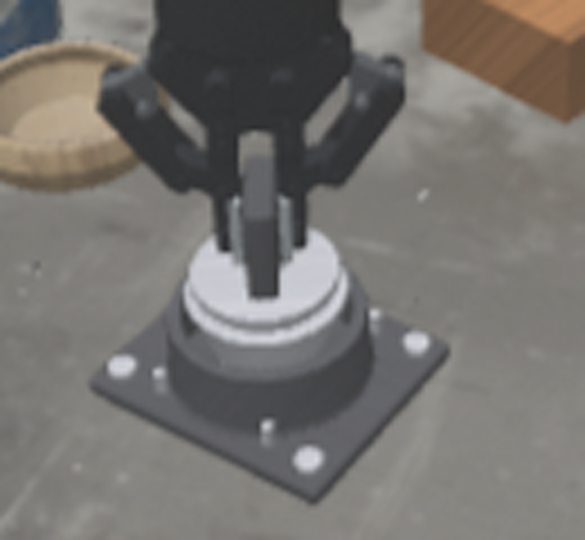

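The handle plate (262,290) points straight at the peg (267,430), collar sits just above the mouth. Now anticlockwise by 1.90 rad.

Request:
arm_command(
  translation=[
    [0, 0, 0],
    [0, 0, 0],
    [0, 0, 0],
    [0, 0, 0],
    [0, 0, 0],
  ],
  turn=[-0.09, -0.18, -0.27, -0.36, -0.45],
  hand=[1, 1, 1, 1, 1],
)

```text
clock: 15.73
eef_pos: [0.6017, 0.1374, 0.0894]
tool_rot: [0.34, 0.94, 0.0, 0.001]
ft_force: [-1.7, -1.3, 3.8]
grip_width: 0.0129
```

Request:
arm_command(
  translation=[
    [0, 0, 0],
    [0, 0, 0],
    [0, 0, 0],
    [0, 0, 0],
    [0, 0, 0],
  ],
  turn=[-0.1, -0.2, -0.3, -0.4, -0.5],
  hand=[1, 1, 1, 1, 1],
)

```text
clock: 16.15
eef_pos: [0.602, 0.138, 0.0894]
tool_rot: [0.096, 0.995, 0.001, 0.001]
ft_force: [-0.9, -0.2, 3.7]
grip_width: 0.0132
```

Request:
arm_command(
  translation=[
    [0, 0, 0],
    [0, 0, 0],
    [0, 0, 0],
    [0, 0, 0],
    [0, 0, 0],
  ],
  turn=[-0.1, -0.2, -0.3, -0.4, -0.5],
  hand=[1, 1, 1, 1, 1],
)

```text
clock: 16.57
eef_pos: [0.602, 0.1386, 0.0894]
tool_rot: [-0.153, 0.988, 0.001, 0.001]
ft_force: [-1.2, 2.7, 3.0]
grip_width: 0.0136
```

```bash
python3 -c "
from h import *
o=get_obs();print(tool()[0],yaw(),'to go',yaw()-.752,o['ft_force'],o['ft_torque'])"
```

```text
[0.60199508 0.13862181 0.08935272] 0.3071569685536204 to go -0.4448430314463796 [-1.18407832  2.68005864  3.03759957] [ 0.41871188  0.37580382 -0.07472354]
```

Request:
arm_command(
  translation=[
    [0, 0, 0],
    [0, 0, 0],
    [0, 0, 0],
    [0, 0, 0],
    [0, 0, 0],
  ],
  turn=[-0.1, -0.2, -0.3, -0.4, -0.45],
  hand=[1, 1, 1, 1, 1],
)

```text
clock: 16.98
eef_pos: [0.6017, 0.1391, 0.0894]
tool_rot: [-0.369, 0.929, 0.001, 0.001]
ft_force: [-1.8, 3.6, 3.6]
grip_width: 0.0132
```

Request:
arm_command(
  translation=[
    [0, 0, 0],
    [0, 0, 0],
    [0, 0, 0],
  ],
  turn=[0, 0, 0],
  hand=[1, 1, 1],
)

```text
clock: 17.23
eef_pos: [0.6018, 0.139, 0.0894]
tool_rot: [-0.367, 0.93, 0.001, 0.001]
ft_force: [-2.1, 4.0, 5.5]
grip_width: 0.0128
```

Run:
```python
from h import *
o=get_obs();print(tool()[0],yaw(),o['ft_force'],o['ft_torque'])
im,d=camera("scene");save("s6.png",im);a=cv2.imread("pics/s6.png")[120:220,180:270]
im,d=camera("side");save("s6b.png",im);b=cv2.imread("pics/s6b.png")[200:300,160:250]
cv2.imwrite("pics/s6c.png",cv2.resize(np.hstack([a,b]),None,fx=4.4,fy=4.4,interpolation=2))
```

```text
[0.60175935 0.13898962 0.08938923] 0.751743968276368 [-2.08533638  3.96748436  5.46419887] [ 1.10493157  0.44974251 -0.04460724]
```

View pics/s6c.png

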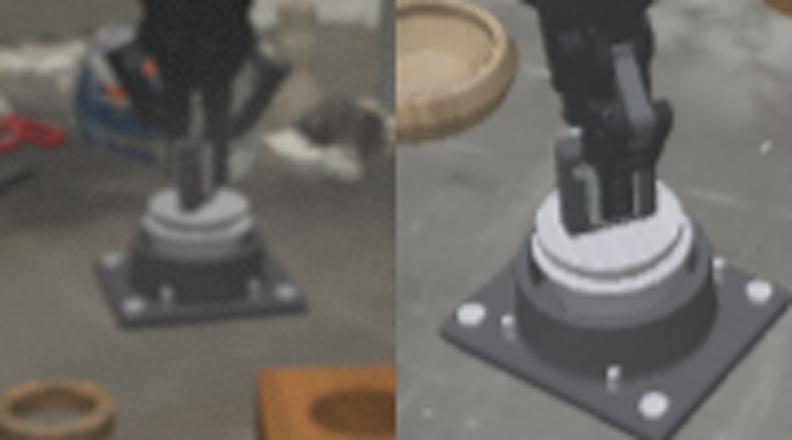

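Handle line (570,232)–(655,212) is parallel to the other peg pair (508,322)–(718,265). Release, then rise straight up.

Request:
arm_command(
  translation=[
    [0, 0, -0.05],
    [0, 0, -0.05],
    [0, 0, -0.05],
    [0, 0, -0.05],
    [0, 0, -0.05],
  ],
  turn=[0, 0, 0, 0, 0],
  hand=[1, 0.9, 0.6, 0.3, 0],
)

```text
clock: 17.75
eef_pos: [0.6009, 0.1367, 0.0883]
tool_rot: [-0.367, 0.93, -0.001, -0.001]
ft_force: [0.0, 0.4, 0.7]
grip_width: 0.0489
```

Request:
arm_command(
  translation=[
    [0, 0, 0],
    [0, 0, 0],
    [0, 0, 0],
    [0, 0, 0],
    [0, 0, 0],
  ],
  turn=[0, 0, 0, 0, 0],
  hand=[0, 0, 0, 0, 0],
)

```text
clock: 18.17
eef_pos: [0.6011, 0.1376, 0.0889]
tool_rot: [-0.367, 0.93, -0.0, -0.0]
ft_force: [-0.1, -0.3, 0.4]
grip_width: 0.085
```

Request:
arm_command(
  translation=[
    [0, 0, -1],
    [0, 0, -3],
    [0, 0, -6],
    [0, 0, -9],
    [0, 0, -10],
  ],
  turn=[0, 0, 0, 0, 0],
  hand=[0, 0, 0, 0, 0],
)

```text
clock: 18.58
eef_pos: [0.6034, 0.1382, 0.1949]
tool_rot: [-0.367, 0.93, -0.001, 0.004]
ft_force: [0.6, 0.2, 0.8]
grip_width: 0.0856
```

Request:
arm_command(
  translation=[
    [0, 0, 0],
    [0, 0, 0],
    [0, 0, 0],
    [0, 0, 0],
  ],
  turn=[0, 0, 0, 0],
  hand=[0, 0, 0, 0],
)

```text
clock: 18.92
eef_pos: [0.5999, 0.1374, 0.1867]
tool_rot: [-0.367, 0.93, 0.0, -0.002]
ft_force: [-0.5, -0.5, 0.1]
grip_width: 0.0852
```

Run:
```python
from h import *
o=get_obs();print(tool()[0],o['ft_force'],o["grip_width"])
im,d=camera("wrist");save("w7.png",im);c=(.6015,.1377)
i=camera_info("wrist");K=np.array(i["mtx"]);T=np.linalg.inv(i["world_to_cam"])
v,u=np.mgrid[:384,:512];P=np.stack([(u-K[0,2])/K[0,0]*d,(v-K[1,2])/K[1,1]*d,d,np.ones_like(d)],-1)@T.T
h=np.hypot(P[...,0]-c[0],P[...,1]-c[1])
for lo,hi,r in((.108,.125,.04),(.06,.072,.045)):
    m=(d>0)&(h<r)&(P[...,2]>lo)&(P[...,2]<hi)
    q=(P[m][:,:2]*1000).astype(np.float32);zz=P[m];A=np.linalg.lstsq(np.c_[zz[:,:2],np.ones(len(zz))],zz[:,2],rcond=None)[0]
    print(len(q),cv2.minAreaRect(q),cv2.minEnclosingCircle(q),"z",np.median(zz[:,2]),"slope",A[:2])
save("w7c.png",im[60:330,120:400])
```

```text
[0.59988909 0.13742926 0.18674838] [-0.48581443 -0.50920712  0.07972303] 0.08519556520059332
1189 ((601.7135009765625, 137.49794006347656), (43.68282699584961, 13.796451568603516), 43.50127410888672) ((602.0592651367188, 137.25657653808594), 22.054018020629883) z 0.11560511867804946 slope [0.02247503 0.00180583]
3546 ((601.414794921875, 136.90765380859375), (65.413330078125, 66.99654388427734), 42.931488037109375) ((601.936279296875, 137.7357940673828), 33.86044692993164) z 0.06786258192732539 slope [0.00359566 0.00221878]
```

View pics/w7c.png

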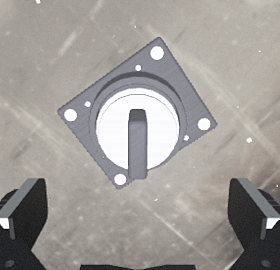

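Arbor released: handle top at z .1156 (home: .115), collar top .0679 (.067), axis within 0.5 mm, handle at +0.759 rad. Handing in.

```bash
python3 -c "
from h import *
print(job_done())"
```

```text
the job is handed in; nothing more can be done
None
```

The arbor is home in the spindle cup, upright, with the gripper open and about 10 cm above it. I handed the job in at about 19 s; no verdict is reported.

- **Seating:** I gripped the arbor by its handle, lifted it from the rack and turned it to the slot direction, +0.29 rad as seen in the wrist camera. The tang dropped straight in without the twisting search the task expected. The tool stopped at z = 0.0894 m against an expected home height of about 0.0895 m. The load on the spindle was about 8–10 N wherever I read it.
- **Turning:** With the taper home I turned it clockwise to −1.148 rad (pegs_cw) and then anticlockwise to +0.752 rad (pegs_ccw). Pictures showed the handle lined up with the pegs both times.
- **Last checks after release:**

| Check | Measured | Expected |
|---|---|---|
| Handle top height | 0.1156 m | 0.115 m |
| Collar top height | 0.0679 m | 0.067 m |
| Distance from the spindle axis | within 0.6 mm | below 2.5 mm |
| Collar tilt | about 0.004 rad | below 0.08 rad |

- **Disagreements:** The first position readings were several mm off (up to about 5 mm for the arbor) because the arm was still settling. I measured the arbor and the seat again at rest before using them. In the last check the depth fit on the small handle top gave a slope of 0.022 rad, more than the collar's but still within the limit.
- **Not checked:** I did not measure the bystanders again, but the path stayed well clear of them.

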